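# Stand the fallen core in the conditioning chamber

## Task

Pull the conditioning chamber's drop-down door all the way down, pick up the toppled concrete core from the bench and stand it upright on the empty steel plate inside, then push the door back up until it is fully shut. Do not knock over or shift the core already standing in the chamber, and leave the other things on the bench alone.

Things in the scene. Friction and masses are not known exactly. Their poses are not given: they have to be found in the camera images.
- chamber: Fixed bench-top chamber, white base, steel frame, glass roof, sides and back: 328 wide, 150 deep, 208 high. Origin: middle of its front face at bench level; x axis points inwards (away from the robot), z up. Inside 300 wide, 138 deep; floor 50 above the bench; front opening 150 high. The roof (8 thick, underside at 200) begins 35 behind the front face: a vent slot is open before it.
- door (a joint): Door angle in rad: 0 shut (upright), 1.57 fully down (level, inner face 52 above the bench). White panel 320 wide, 155 long, 14 thick, hinged along its bottom edge; it may start up to 0.35 ajar. A stiff hinge keeps it where it is left; raising it takes up to 7 N at the handle, lowering it less.
- door_hinge (a point): Middle of the door's hinge line: 45 above the bench, 7 in front of the chamber's front face. x axis as the door panel's thickness, y along the hinge line, z from the hinge towards the handle.
- door_handle (a point): Middle of the handle: round steel bar 12 thick, 130 long, parallel to the hinge, on two end posts beyond the door's top edge in the plane of the panel: 191 from the hinge line, 30 clear gap between bar and panel edge. Shut, it stands 236 above the bench, over the roof; down, it points at the robot, 45 above the bench.
- core: The toppled concrete core: plain grey cylinder 44 in diameter, 80 long, 0.29 kg, lying on its side on the bench, on either side of the chamber's door; it can roll. Origin at its centre; its x axis is the cylinder's axis. Either end may be up.
- plate: Empty round steel plate, 76 in diameter, 6 thick, lying loose on the chamber floor, left or right of the middle, its centre about 45 behind the front face. Origin: centre of its underside.
- chamber_core: A like core, 44 in diameter and 80 high, standing in the chamber in the other half, on the bare floor. Origin: centre of its underside.
- bench_core: A like core standing on the bench, on the other side of the door from the toppled one; bystander. Origin: centre of its underside.
- puck_left: Black asphalt disc 100 in diameter, 63 high, on the bench; bystander. Origin: centre of its underside.
- puck_right: As puck_left, on the robot's right.
- tin: Aluminium sample tin 72 in diameter, 75 high, standing on the bench; bystander. Origin: centre of its underside.
- brush: Brush lying on the bench, about 200 long; bystander. Origin: on the bench under its middle; lies along its x axis.
- spatula: Spatula lying on the bench, about 280 long; bystander. Origin: on the bench under its middle; lies along its x axis.
- mould: Low steel ring mould, 80 in diameter, 30 high, lying on the bench, nearer the robot and to the right of the door; bystander. Origin: centre of its underside.

How it is judged (in metres and radians):
On the way, in this order (a step that is already met when the one before it is completed fails the run):
1. the door is pulled all the way down (value of joint door above 1.46 rad), for 0.2 s.
2. the core stands upright and released on the plate, the door still down (value of joint door above 1.3 rad and horizontal distance between core and plate below 0.02 m and z of core in the frame of plate between 0.042 and 0.05 m and (angle between core's own x axis and vertical below 0.08 rad or angle between core's own x axis and vertical above 3.06 rad) and contact force between core and the fingers below 0.1 N), for 0.2 s.
3. the door is pushed fully shut (value of joint door below 0.04 rad), for 0.2 s.
At the end, for the whole second after the job is handed in: The door is shut (within 0.04 rad); the core that lay on the bench stands upright (within 0.08 rad) and at rest on the plate inside the chamber, its axis within 20 mm of the plate's centre; the plate lies on the chamber floor; the other core in the chamber still stands within 20 mm of where it was (value of joint door below 0.04 rad and horizontal distance between core and plate below 0.02 m and z of core in the frame of plate between 0.042 and 0.05 m and (angle between core's own x axis and vertical below 0.08 rad or angle between core's own x axis and vertical above 3.06 rad) and x of plate in the frame of chamber above 0.02 m and height (world z) of plate below 0.056 m and angle between chamber_core's own z axis and vertical below 0.1 rad and distance of chamber_core from where it was at the start of the episode below 0.02 m and linear speed of core below 0.02 m/s and angular speed of core below 0.2 rad/s); the robot touches nothing.
It fails at once if the core standing in the chamber is tipped or shifted by more than 20 mm (angle between chamber_core's own z axis and vertical above 0.3 rad or distance of chamber_core from where it was at the start of the episode above 0.02 m).
It fails at once if a thing standing or lying on the bench is shifted by more than 30 mm or toppled (distance of any of bench_core, puck_left, puck_right, tin, brush, spatula, mould from where it was at the start of the episode above 0.03 m or angle between any of bench_core, tin's own z axis and vertical above 0.5 rad).
It also fails if it takes over 72 s, if anything falls off the work surface, if the arm or the gripper's body presses on something with over 40 N, if the wrist force passes 120 N, or if a joint passes its speed limit or range.

## Robot

A 6-joint arm with a two-finger parallel gripper is mounted at the origin on the work surface. World frame = base frame: x ahead of the robot, y to its left, z up, the work surface at z = 0. Lengths are in mm, angles in degrees, forces in N, time in s.
With the tool pointing down it reaches from about 350 to 850 mm from the base axis. Payload 8.1 kg.
Tool frame: the origin (TCP) lies on the centre line of the jaws, within the pads' length; the fingertips stand 19 mm ahead of it and the grasp point (between the pads) is the TCP (r.tip_reach is the z of the fingertips in the tool frame, in mm); z points along the fingers, y is the line along which they close (so a half turn about z gives the same grasp; the last joint's range is limited). The gripper opens to 85 mm and grips with 20 to 120 N. Pads are 22 mm wide; open, the fingers measure 114 mm over their backs; the gripper's body (76 mm by 85 mm) begins 54 mm behind the grasp point. The pads swing forward as they close: fully open they stand 13 mm farther back than shut.
Start: joints at [69.591, 7.471, 85.268, -0, 87.261, -4.893], TCP at [160.479, 578.145, 250.292] pointing down, gripper open.
Joint ranges: [-169.43, 169.43], [-51.17, 129.36], [1.28, 143.12], [-76.62, 256.62], [0, 156.53], [-152.29, 152.29]. Speed limits (degrees/s): [136.94, 136.94, 159.86, 180, 180, 180].

## Interface

Orientations are given as [roll, pitch, yaw] about the fixed x, y, z axes, in that order (R = Rz(yaw) Ry(pitch) Rx(roll)).
In Python, from bench import r gives the robot as it stands. The module is installed in compiled form; this text tells all that it offers.
- The arm moves only by the shell command python3 -m handwheel 'ROWS' [FORCE]. ROWS is JSON, a list of rows, each a list of 7 numbers: the shift along the tool's x, y, z in m, then the turn, a rotation vector about the tool's x, y, z in degrees, then the finger opening in m, from 0 to 0.0854. In form: [[tx, ty, tz, ax, ay, az, claw], ...]. A call has 1 to 8 rows; each row shifts and turns the commanded pose from where the row before left it, along the tool's axes as they then stand; what a row does not reach is not made up. A row lasts 1/12 s, in which the tool goes at most 41.7 mm and 7.16 degrees, less where a joint would pass 70% of its speed; a pose out of reach is approached as far as the arm can. A call with a gripper value outside its range is refused whole. The fingers move at their own pace and stop on an object; FORCE is the grip in N (left out, the last holds). Time passes only in rows, so rows that do not move let the fingers close. It gives the time, the measured TCP pose, the force, the opening and the grip force at its end, in the units of the state.
- r.sense(): the state, without advancing time (a new reading comes with each control period).
- r.snapshot(name): name is "scene" or "side" or "wrist"; returns (picture, depth): 400x640x3 uint8, blue, green, red; 400x640 float32, mm along the optical axis (not along the pixel's ray), 0 where there is no reading.
- r.calibration(name): a dict with "vfov" (degrees; the focal length in pixels is half the picture's height over the tangent of half this angle, whatever the lens; pixels are square), "cx", "cy" (the principal point, pixels), "rvec" (rotation vector, rad) and "tvec" (3), from world to camera coordinates, as OpenCV has them; the wrist camera has in their place "tool_from_camera" (4x4, takes a point from camera to tool coordinates, whose origin is the TCP and whose axes are the flange's). Camera axes: x right, y down, z forward; pixel columns grow to the right and rows downward; lengths in mm; the calibration is good to about 2 mm. A picture is of the moment at which its call begins: read the wrist's pose just before it. calibration takes no time and is no camera call.
- r.hand_in(): hands the job in; it is judged then, once.
The state is a dict: "time": time; "joint_pos": joint angles; "qd": joint speeds; "joint_efforts": joint torques, N m; "tool_pos": TCP position; "tcp_rot": TCP orientation; "ft_force": force on the tool from outside, world axes, zero at the start; "wrist_torque": the same for the moment, N m; "finger_gap": finger opening in mm; "grip_force": force on a finger pad.
Only numpy, scipy, OpenCV 4.12 (cv2) and the standard library are available. Lean on these libraries where they do the work, as an engineer would, in place of code of your own. Each camera call takes 0.05 s, during which the arm holds its last target. There are 200 camera calls.

## Working session

There is one attempt and no reset: what is moved stays moved. The work goes in short steps, Python scripts to look and compute and a shell command to move; the robot and the scene stay as the last step left them, time stands still between calls to the robot, and variables do not carry over. Pictures are saved under pics/ and viewed, at most 10 in all, crops included, and the job is handed in when it is done.

```bash
mkdir -p pics
cat > h.py <<'E'
import numpy as np, cv2
from scipy.spatial.transform import Rotation as R
from bench import r
def cam(name):
    c=r.calibration(name); f=200/np.tan(np.radians(c["vfov"])/2)
    if name=="wrist":
        s=r.sense(); T=np.eye(4); T[:3,:3]=R.from_euler('xyz',s["tcp_rot"],degrees=True).as_matrix(); T[:3,3]=s["tool_pos"]
        M=T@np.array(c["tool_from_camera"])
    else:
        W=np.eye(4); W[:3,:3]=cv2.Rodrigues(np.array(c["rvec"],float))[0]; W[:3,3]=np.ravel(c["tvec"]); M=np.linalg.inv(W)
    return f,c["cx"],c["cy"],M
def shot(name,fn=None):
    f,cx,cy,M=cam(name); p,d=r.snapshot(name)
    if fn: cv2.imwrite("pics/"+fn,p)
    v,u=np.mgrid[:400,:640]
    X=np.stack([(u-cx)/f*d,(v-cy)/f*d,d],-1)@M[:3,:3].T+M[:3,3]
    X[d==0]=np.nan
    return p,d,X
E
python3 - <<'E'
from h import *
for n in("scene","side"):
    p,d,X=shot(n,n+"0.png"); np.save(n+"0.npy",X); print(n,cam(n)[0],cam(n)[3].round(2).tolist())
s=r.sense();print(s["tcp_rot"],s["ft_force"],s["finger_gap"],s["time"]); print(r.calibration("wrist"))
E
```

```text
scene 365.82502559431975 [[-0.9, 0.38, -0.19, 716.05], [0.43, 0.82, -0.38, 511.43], [0.01, -0.43, -0.9, 1266.32], [0.0, 0.0, 0.0, 1.0]]
side 428.201286001191 [[-0.97, 0.15, -0.18, 750.99], [0.23, 0.65, -0.72, 1079.44], [0.01, -0.74, -0.67, 1129.41], [0.0, 0.0, 0.0, 1.0]]
[-1.79903408e+02 -8.45344007e-03  1.64483024e+02] [ 0.07563932 -0.29883947 -0.24527461] 85.29265699468654 0.1
{'vfov': 60.094743298519006, 'cx': 314.74282395674726, 'cy': 199.6227099177269, 'tool_from_camera': array([[ 5.84070750e-04, -9.64258882e-01, -2.64961256e-01,
         6.85024012e+01],
       [ 9.99999817e-01,  5.21746638e-04,  3.05598692e-04,
         1.97863606e-01],
       [-1.56433609e-04, -2.64961386e-01,  9.64259011e-01,
        -1.23918734e+02],
       [ 0.00000000e+00,  0.00000000e+00,  0.00000000e+00,
         1.00000000e+00]])}
```

View pics/scene0.png

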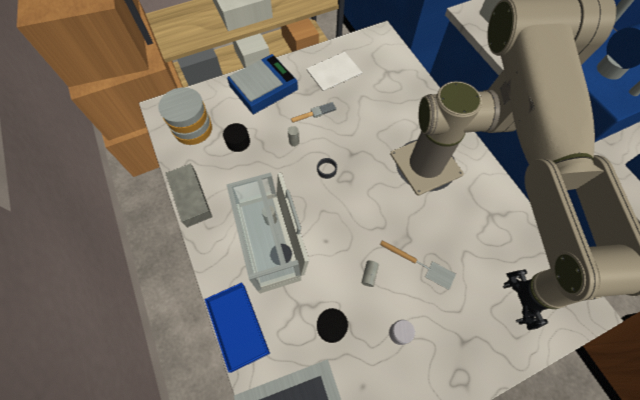

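View pics/side0.png

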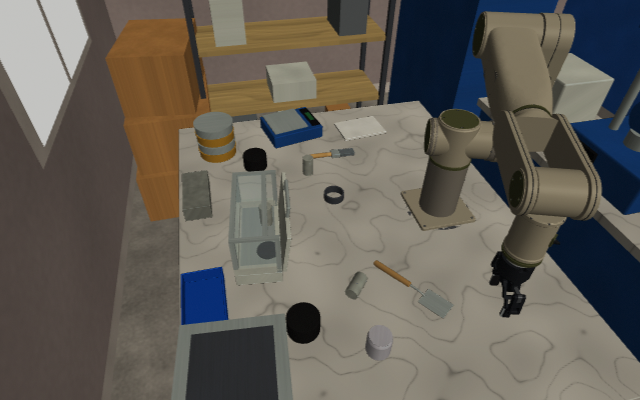

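The scene view shows the chamber around (268,230) with the door slightly ajar on the robot's side. The plate is at (281,254) in the left half, and the standing core is at (268,217) in the right half. The toppled core is at (370,272), and the mould is at (327,168). Next I'll measure these.

Run:
```python
from h import *
for n,pts in (("scene",dict(core=(370,272),plate=(284,256),chcore=(268,213),handle=(297,208),mould=(327,168),spat=(398,250),puckl=(332,325),tin=(402,332),bcore=(294,135))),("side",dict(core=(357,285),plate=(266,250),chcore=(266,208),handle=(288,195)))):
    X=np.load(n+"0.npy")
    for k,(u,v) in pts.items(): print(n,k,X[v,u].round(0))
S=np.load("scene0.npy");D=np.load("side0.npy")
# top-down max-height map 1px=1mm from both, region x 350..850,y -250..350
x0,y0=400,-300
img=np.zeros((600,500,3),np.uint8)
for n in("scene","side"):
    X=np.load(n+"0.npy").reshape(-1,3);P=cv2.imread("pics/%s0.png"%n).reshape(-1,3)
    ok=np.isfinite(X[:,0])&(X[:,2]<300)&(X[:,2]>-20);X=X[ok];P=P[ok]
    o=np.argsort(X[:,2]);X=X[o];P=P[o]
    i=((850+50-X[:,0])).astype(int);j=((350-X[:,1])).astype(int)
    globals()[n]=X
    for a,c,p in zip(i,j,P):
        if 0<=a<500 and 0<=c<600: pass
# core fit
for n in("scene","side"):
    X=np.load(n+"0.npy")
    u,v=(370,272) if n=="scene" else (357,285)
    c=X[v,u]; Y=X.reshape(-1,3); m=(np.hypot(Y[:,0]-c[0],Y[:,1]-c[1])<70)&(Y[:,2]>14)&(Y[:,2]<70); Y=Y[m]
    rect=cv2.minAreaRect(Y[:,:2].astype(np.float32)); print(n,len(Y),"rect",rect,"zmax",np.percentile(Y[:,2],98))
# bench height check, and handle: points z>175 near the chamber
for n in("scene","side"):
    X=np.load(n+"0.npy");Y=X.reshape(-1,3)
    print(n,"bench",X[300,370] if n=="scene" else X[320,430])
A=cv2.imread("pics/scene0.png")[165:300,220:320];B=cv2.imread("pics/side0.png")[160:295,215:315]
cv2.imwrite("pics/crop.png",np.hstack([cv2.resize(A,None,fx=4,fy=4,interpolation=2),cv2.resize(B,None,fx=4,fy=4,interpolation=2)]))
```

```text
scene core [424. 301.  39.]
scene plate [668. 131.  56.]
scene chcore [665.  28. 209.]
scene handle [549. -38.   4.]
scene mould [ 369. -151.   -2.]
scene spat [291. 271.  20.]
scene puckl [618. 403.  62.]
scene tin [431. 515.  70.]
scene bcore [ 443. -301.   75.]
side core [427. 320.  46.]
side plate [687. 209. 154.]
side chcore [665.  88. 212.]
side handle [590.  67. 234.]
scene 311 rect ((421.6705627441406, 302.48187255859375), (80.0482177734375, 43.348350524902344), 47.53239440917969) zmax 46.77321792096146
side 353 rect ((423.511962890625, 304.6168212890625), (84.89788055419922, 42.82976531982422), 49.56288528442383) zmax 46.437938171159004
scene bench [460.25507749 379.25276066  -1.89886493]
side bench [239.35149441 463.26066063   2.65796631]
```

View pics/crop.png

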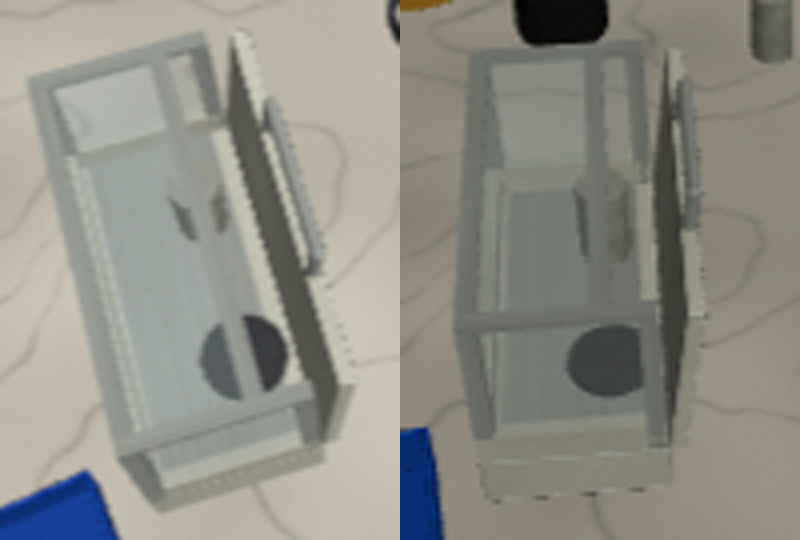

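The crop shows the chamber's top frame corners in the left half at (28,78), (205,33), (118,448) and (312,388). It also shows the handle bar running from (268,100) to (318,270), the plate centred at (244,357) and the standing core at (205,205).

```bash
cat >> h.py <<'E'
def ray(name,u,v,z,c=None):
    f,cx,cy,M=c or cam(name); d=M[:3,:3]@np.array([(u-cx)/f,(v-cy)/f,1]); o=M[:3,3]
    return o+d*(z-o[2])/d[2]
E
python3 - <<'E'
from h import *
def sc(a,b,z): return ray("scene",220+a/4-.4,165+b/4-.4,z).round(1)
def sd(a,b,z): return ray("side",215+(a-400)/4-.4,160+b/4-.4,z).round(1)
print("BR",sc(28,78,208),"FR",sc(205,33,208),"BL",sc(118,448,208),"FL",sc(312,388,208))
print("side BR",sd(470,50,208),"FR",sd(643,42,208),"BL",sd(457,325,208),"FL",sd(655,318,208))
print("plate sc",sc(244,357,56),"sd",sd(610,360,56))
for n in("scene","side"):
    X=np.load(n+"0.npy").reshape(-1,3)
    m=(X[:,2]>215)&(X[:,2]<250)&(X[:,0]>520)&(X[:,0]<720)&(abs(X[:,1])<160);Y=X[m]
    print(n,"handle",len(Y),Y.mean(0).round(1),Y[:,2].max(),cv2.minAreaRect(Y[:,:2].astype(np.float32)))
    m=(X[:,2]>185)&(X[:,2]<218)&(X[:,0]>500)&(X[:,0]<800)&(abs(X[:,1]-30)<220);Y=X[m]
    print(n,"roof+door",len(Y),cv2.minAreaRect(Y[:,:2].astype(np.float32)))
    m=(X[:,2]>100)&(X[:,2]<180)&(X[:,0]>500)&(X[:,0]<640)&(abs(X[:,1]-30)<180);Y=X[m]
    c=Y.mean(0); s=np.linalg.svd(Y-c)[2][2] if len(Y)>10 else 0; print("door pl",len(Y),c.round(0),s)
    m=(X[:,2]>52)&(X[:,2]<60)&(X[:,0]>600)&(X[:,0]<720)&(X[:,1]>30)&(X[:,1]<200); print("plate?",m.sum(),X[m].mean(0))
E
```

```text
BR [ 749.6 -124.7  208. ] FR [ 603.1 -103.1  208. ] BL [789.5 192.6 208. ] FL [643.8 211.4 208. ]
side BR [ 751.5 -124.2  208. ] FR [ 603.5 -101.7  208. ] BL [790.8 198.2 208. ] FL [649.4 224.  208. ]
plate sc [675.2 118.7  56. ] sd [677.2 121.3  56. ]
scene handle 173 [592.3  66.2 237.3] 244.37696813181094 ((592.1221923828125, 62.32954406738281), (138.5006866455078, 14.055357933044434), 82.24491119384766)
scene roof+door 4225 ((680.1951904296875, 48.08765411376953), (331.2425231933594, 183.98495483398438), 82.60363006591797)
door pl 476 [613.  27. 141.] [ 0.98783665 -0.04488436  0.14887631]
plate? 172 [649.18252568 111.23115059  55.07014641]
side handle 132 [596.   75.5 236.4] 243.86010990802163 ((594.6029663085938, 64.30096435546875), (137.84796142578125, 13.721698760986328), 83.50080108642578)
side roof+door 3151 ((682.3598022460938, 50.297630310058594), (334.8887023925781, 185.5074462890625), 82.58208465576172)
door pl 388 [618.  -1. 140.] [-0.99471484  0.01870605 -0.10095773]
plate? 26 [637.4873944   79.67348587  55.09188196]
```

```bash
python3 -m handwheel '[[0,0,-0.008,0,0,6.85,0.085],[0,0,-0.008,0,0,6.85,0.085],[0,0,-0.008,0,0,6.85,0.06],[0,0,-0.008,0,0,6.85,0.06],[0,0,-0.008,0,0,6.85,0.06],[0,0,-0.008,0,0,6.85,0.06],[0,0,-0.008,0,0,6.85,0.06],[0,0,-0.008,0,0,6.85,0.06]]' 25
python3 -m handwheel '[[0,0,-0.008,0,0,6.85,0.06],[0,0,-0.008,0,0,6.85,0.06],[0,0,-0.008,0,0,6.85,0.06],[0,0,-0.008,0,0,6.85,0.06],[0,0,0,0,0,0,0.06]]'
```

```text
time: 0.77
tool_pos: [160.4, 577.9, 314.0]
tcp_rot: [-180.0, 0.1, 109.3]
ft_force: [0.2, 0.1, 0.6]
finger_gap: 60.1
grip_force: 0.0
time: 1.18
tool_pos: [160.6, 578.5, 347.8]
tcp_rot: [180.0, -0.1, 82.0]
ft_force: [-0.2, -0.3, 0.7]
finger_gap: 59.9
grip_force: 0.0
```

```bash
python3 -m handwheel '[[-0.0266,0.0292,0,0,0,0,0.06],[-0.0266,0.0292,0,0,0,0,0.06],[-0.0266,0.0292,0,0,0,0,0.06],[-0.0266,0.0292,0,0,0,0,0.06],[-0.0266,0.0292,0,0,0,0,0.06],[-0.0266,0.0292,0,0,0,0,0.06],[-0.0266,0.0292,0,0,0,0,0.06],[-0.0266,0.0292,0,0,0,0,0.06]]'
python3 -m handwheel '[[-0.0266,0.0292,0,0,0,0,0.06],[-0.0266,0.0292,0,0,0,0,0.06],[-0.0266,0.0292,0,0,0,0,0.06],[-0.0266,0.0292,0,0,0,0,0.06],[-0.0266,0.0292,0,0,0,0,0.06],[-0.0266,0.0292,0,0,0,0,0.06],[-0.0266,0.0292,0,0,0,0,0.06],[-0.0266,0.0292,0,0,0,0,0.06]]'
python3 -m handwheel '[[-0.0266,0.0292,0,0,0,0,0.06],[0,0,0,0,0,0,0.06],[0,0,0,0,0,0,0.06]]'
python3 - <<'E'
from h import *
import json
s=r.sense()
p,d,X=shot("wrist","w1.png"); np.save("w1.npy",X)
Y=X.reshape(-1,3);m=(Y[:,2]>220)&(Y[:,2]<255)&(Y[:,0]>560)&(Y[:,0]<640)&(abs(Y[:,1]-60)<90);Y=Y[m]
print(len(Y),Y.mean(0),Y[:,2].max(),cv2.minAreaRect(Y[:,:2].astype(np.float32)))
E
```

```text
time: 1.85
tool_pos: [364.0, 334.1, 345.5]
tcp_rot: [-180.0, 0.0, 82.6]
ft_force: [0.7, -0.3, -0.1]
finger_gap: 60.3
grip_force: 0.0
time: 2.52
tool_pos: [567.0, 91.8, 345.4]
tcp_rot: [-179.9, 0.0, 82.5]
ft_force: [-0.0, 0.3, 0.7]
finger_gap: 60.0
grip_force: 0.0
time: 2.77
tool_pos: [592.2, 61.3, 344.2]
tcp_rot: [-179.8, 0.0, 82.3]
ft_force: [-0.6, -0.3, -0.1]
finger_gap: 60.3
grip_force: 0.0
3378 [591.93716868  66.6385832  239.08681053] 242.70747898473013 ((591.7578125, 60.50768280029297), (141.25279235839844, 13.765886306762695), 82.8558578491211)
```

View pics/w1.png

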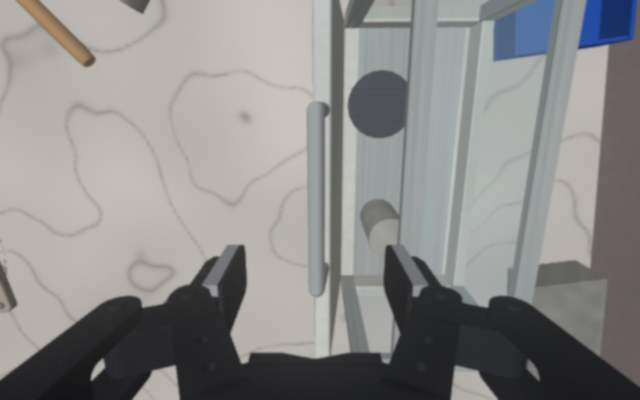

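The wrist view shows the handle bar from (317,105) to (317,293), between the fingers. The plate is at (380,104) and the chamber core at (380,222). I'll descend and grip the bar.

```bash
python3 -m handwheel '[[0,0,0.026,0,0,0,0.05],[0,0,0.026,0,0,0,0.045],[0,0,0.026,0,0,0,0.04],[0,0,0.028,0,0,0,0.04],[0,0,0,0,0,0,0.02],[0,0,0,0,0,0,0.0],[0,0,0,0,0,0,0.0],[0,0,0,0,0,0,0.0]]' 25
python3 - <<'E'
from h import *
X=np.load("w1.npy")
f,cx,cy,_=cam("wrist");c=r.calibration("wrist")
T=np.eye(4);T[:3,:3]=R.from_euler('xyz',[-179.8,0,82.3],degrees=True).as_matrix();T[:3,3]=[592.2,61.3,344.2]
C=(f,cx,cy,T@np.array(c["tool_from_camera"]))
print("plate",ray("wrist",380,104,56,C),"chcore top",ray("wrist",381,214,130,C), "depth at",X[104,380],X[222,375])
s=r.sense();print(s["joint_pos"],s["tool_pos"])
E
```

```text
time: 3.48
tool_pos: [591.4, 64.3, 240.8]
tcp_rot: [-180.0, -0.0, 82.4]
ft_force: [-0.4, 3.0, -10.5]
finger_gap: 10.6
grip_force: 26.7
plate [673.20057526 119.20203986  56.        ] chcore top [651.98299334  12.24609678 130.        ] depth at [673.37994058 119.05737323  55.57803145] [645.85756178   2.55390688 125.25761693]
[1.24110828e+00 6.94131337e+00 8.68294568e+01 4.46312335e-02
 8.62506058e+01 8.86549988e+00] [591.37473019  64.29288963 240.83387776]
```

```bash
python3 -m handwheel '[[0,-0.0171,0.003,0,0,0,0],[0,-0.0167,0.0045,0,0,0,0],[0,-0.0163,0.006,0,0,0,0],[0,-0.0156,0.0075,0,0,0,0],[0,-0.0149,0.0089,0,0,0,0],[0,-0.014,0.0102,0,0,0,0],[0,-0.0131,0.0114,0,0,0,0],[0,-0.012,0.0125,0,0,0,0]]'
```

```text
time: 4.15
tool_pos: [475.3, 79.4, 180.2]
tcp_rot: [179.5, -0.0, 82.3]
ft_force: [0.8, -1.8, 4.5]
finger_gap: 10.5
grip_force: 26.3
```

```bash
python3 -m handwheel '[[0,-0.0108,0.0136,0,0,0,0],[0,-0.0095,0.0145,0,0,0,0],[0,-0.0082,0.0153,0,0,0,0],[0,-0.0068,0.016,0,0,0,0],[0,-0.0053,0.0165,0,0,0,0],[0,-0.0037,0.0169,0,0,0,0],[0,-0.0022,0.0172,0,0,0,0],[0,-0.0006,0.0173,0,0,0,0]]'
python3 -m handwheel '[[0,0,0.001,0,0,0,0],[0,0,0,0,0,0,0],[0,0,0,0,0,0,0]]'
python3 - <<'E'
from h import *
s=r.sense();print(s["joint_pos"],s["tool_pos"])
p,d,X=shot("scene","s2.png")
# door inner face: points expected z~52
Y=X.reshape(-1,3)
o=np.array([622.4,57]);e=np.array([.9916,-.129]);n=np.array([.129,.9916])
a=(Y[:,:2]-o)@e;b=(Y[:,:2]-o)@n
for lo in(-160,-120,-80,-40):
    m=(a>lo)&(a<lo+35)&(b>70)&(b<150)&(Y[:,2]>20)&(Y[:,2]<120);print(lo,m.sum(),np.median(Y[m,2]))
E
```

```text
time: 4.82
tool_pos: [428.5, 85.7, 51.3]
tcp_rot: [179.7, -0.0, 82.3]
ft_force: [-1.5, -1.3, 30.9]
finger_gap: 10.8
grip_force: 32.6
time: 5.07
tool_pos: [428.5, 85.8, 49.9]
tcp_rot: [179.8, -0.0, 82.3]
ft_force: [3.8, -1.4, -5.1]
finger_gap: 10.4
grip_force: 28.7
[ 4.61088776e+00 -6.75444092e+00  1.21664215e+02 -2.45290035e-02
  6.48541178e+01  1.23208515e+01] [428.47695013  85.78818201  49.88483588]
-160 224 51.985170429100435
-120 231 51.76853287689937
-80 227 51.73819404744904
-40 222 51.26286858239132
```

```bash
python3 -m handwheel '[[0,0,0,0,0,0,0.028],[0,0,0,0,0,0,0.028],[0,0,0,0,0,0,0.028],[0,0,-0.02,0,0,0,0.028],[0,0,-0.03,0,0,0,0.03],[0,0,-0.038,0,0,0,0.06],[0,0,-0.04,0,0,0,0.08],[0,0,-0.04,0,0,0,0.085]]'
python3 -m handwheel '[[0.0357,-0.0058,0,0,0,0,0.085],[0.0357,-0.0058,0,0,0,0,0.085],[0.0357,-0.0058,0,0,0,0,0.085],[0.0357,-0.0058,0,0,0,0,0.085],[0.0357,-0.0058,0,0,0,0,0.085],[0.0357,-0.0058,0,0,0,0,0.085],[0,0,0,0,0,0,0.085],[0,0,0,0,0,0,0.085]]'
python3 - <<'E'
from h import *
s=r.sense();print(s["joint_pos"],s["tool_pos"])
p,d,X=shot("wrist","w3.png")
Y=X.reshape(-1,3);m=(np.hypot(Y[:,0]-423,Y[:,1]-303)<75)&(Y[:,2]>12)&(Y[:,2]<52);Y=Y[m]
print(len(Y),Y.mean(0),np.percentile(Y[:,2],98),cv2.minAreaRect(Y[:,:2].astype(np.float32)))
E
```

```text
time: 5.78
tool_pos: [425.4, 85.8, 217.6]
tcp_rot: [-179.9, 0.0, 82.3]
ft_force: [1.5, -0.0, -0.3]
finger_gap: 65.2
grip_force: 0.0
time: 6.45
tool_pos: [419.8, 304.3, 215.7]
tcp_rot: [-179.9, 0.0, 82.5]
ft_force: [0.5, -0.4, 0.7]
finger_gap: 84.6
grip_force: 0.0
[ 3.02614791e+01 -4.08793170e+00  1.00683869e+02  9.11731569e-03
  8.34727080e+01  3.77783124e+01] [419.801037   304.27421795 215.70169743]
4153 [420.76415195 305.19396938  39.43205645] 44.801545230346655 ((421.1148376464844, 302.537841796875), (79.65098571777344, 43.21820831298828), 48.0920295715332)
```

View pics/w3.png

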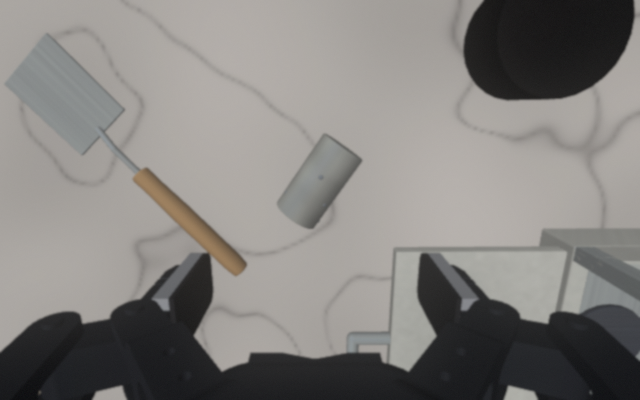

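The core lies at (320,180) in the picture, and the measured centre (421,302.5) with its axis at 48° agrees with the earlier value. The spatula's handle ends at (240,268), so it is clear. I'll turn and lean the tool.

```bash
python3 -m handwheel '[[0,0,0,0,0,-6.93,0.07],[0,0,0,0,0,-6.93,0.07],[0,0,0,0,0,-6.93,0.07],[0,0,0,0,0,-6.93,0.07],[0,0,0,0,0,-6.93,0.07],[0,0,0,0,0,-6.93,0.07],[0,0,0,0,0,-6.93,0.07],[0,0,0,0,0,-6.93,0.07]]' >/dev/null
python3 -m handwheel '[[0,0,0,0,0,-6.93,0.07],[0,0,0,0,0,-6.93,0.07],[0,0,0,0,0,-6.93,0.07],[0,0,0,0,0,-6.93,0.07],[0,0,0,0,0,-6.93,0.07],[0,0,0,0,0,-6.93,0.07],[0,0,0,0,0,-6.93,0.07],[0,0,0,0,0,-6.93,0.07]]'
python3 -m handwheel '[[0,0,0,0,0,-6.93,0.07],[0,0,0,0,0,-6.93,0.07],[0,0,0,0,0,-6.93,0.07],[0,0,0,0,0,-6.93,0.07],[0,0,0,0,0,-6.93,0.07],[0,0,0,0,0,0,0.07]]'
python3 -m handwheel '[[0,0,0,0,6.67,0,0.07],[0,0,0,0,6.67,0,0.07],[0,0,0,0,6.67,0,0.07],[0,0,0,0,6.67,0,0.07],[0,0,0,0,6.67,0,0.07],[0,0,0,0,6.67,0,0.07],[0,0,0,0,0,0,0.07],[0,0,0,0,0,0,0.07]]'
python3 - <<'E'
from h import *
s=r.sense();j=s["joint_pos"];print(j,s["tool_pos"]);T=R.from_euler('xyz',s["tcp_rot"],degrees=True).as_matrix();print(T.round(3))
E
```

```text
time: 7.83
tool_pos: [420.9, 301.1, 216.1]
tcp_rot: [-180.0, -0.0, -166.6]
ft_force: [-0.7, -0.2, 0.0]
finger_gap: 69.7
grip_force: 0.0
time: 8.33
tool_pos: [420.9, 301.3, 216.1]
tcp_rot: [-180.0, -0.0, -132.0]
ft_force: [0.0, 0.9, -0.9]
finger_gap: 69.6
grip_force: 0.0
time: 9.0
tool_pos: [420.4, 301.9, 212.2]
tcp_rot: [-180.0, -40.3, -132.4]
ft_force: [0.4, -0.6, 0.6]
finger_gap: 70.5
grip_force: 0.0
[  35.31106671   32.90731305   66.59670933   -9.18067323  119.84231372
 -104.04219884] [420.40379219 301.88244363 212.22076025]
[[-0.514 -0.739 -0.436]
 [-0.563  0.674 -0.478]
 [ 0.647 -0.    -0.762]]
```

```bash
cat > kin.py <<'E'
from h import *
from scipy.optimize import least_squares as ls
J=np.array([[69.591,7.471,85.268,0,87.261,-4.893],[1.241,6.941,86.829,.045,86.25,8.865],[4.611,-6.754,121.664,-.025,64.854,12.321],[30.261,-4.088,100.684,.009,83.473,37.778],[35.311,32.907,66.597,-9.181,119.842,-104.042]])
P=np.array([[160.479,578.145,250.292],[591.37,64.29,240.83],[428.48,85.79,49.88],[419.8,304.27,215.7],[420.4,301.88,212.22]])
def E(a,t): return R.from_euler(a,t,degrees=True).as_matrix()
def fk(q,k):
    a1,d1,L2,A,B,L6,lat=k
    R1=E('z',q[0]);R2=R1@E('y',q[1]);R3=R2@E('y',q[2]);R4=R3@E('z',q[3]);R5=R4@E('y',q[4]);R6=R5@E('z',q[5])
    return R1@[a1,lat,d1]+R2@[0,0,L2]+R3@[B,0,A]+R5@[0,0,L6],R6
k=ls(lambda k:np.concatenate([fk(q,k)[0]-p for q,p in zip(J,P)]),[0,300,350,350,0,250,51]).x
LIM=np.array([[-169,-51,1.3,-76.6,0.5,-152],[169,129,143,256,156,152]])
Z=fk(J[4],k)[1].T@R.from_euler('xyz',[-180,-40.3,-132.4],degrees=True).as_matrix()  # tool fixed rot
def ik(p,Rm,q0):
    return ls(lambda q:np.r_[(fk(q,k)[0]-p)/3,50*(fk(q,k)[1]@Z-Rm).ravel()],np.clip(q0,LIM[0]+.01,LIM[1]-.01),bounds=LIM)
E
python3 - <<'E'
from kin import *
print(k.round(0),[ (fk(q,k)[0]-p).round(1).tolist() for q,p in zip(J,P)]); print(Z.round(2))
for yaw in(-7.4,5,20):
  h=np.array([np.cos(np.radians(yaw)),np.sin(np.radians(yaw)),0]);u=np.array([0,0,1])
  for b in(30,35,40,50):
    c,s=np.cos(np.radians(b)),np.sin(np.radians(b)); z=h*c-u*s; x=-h*s-u*c; Rm=np.stack([x,np.cross(z,x),z],1)
    so=ik(np.array([667,121,110]),Rm,np.array([6,30,90,0,15,-80])); print(yaw,b,so.x.round(1),round(so.cost,3))
E
```

```text
[  0. 318. 369. 553.  62. 346.  51.] [[0.0, -0.0, -0.0], [0.0, 0.0, 0.0], [0.0, -0.0, 0.0], [-0.0, -0.0, -0.0], [-0.0, -0.0, -0.0]]
[[-0. -1. -0.]
 [ 1. -0. -0.]
 [ 0. -0.  1.]]
-7.4 30 [ 14.8  -0.4 124.9 -76.6  18.2  -0.4] 36.1
-7.4 35 [ 14.8   0.2 124.6 -76.6  18.1  -0.3] 3.316
-7.4 40 [ 14.2   0.2 123.1 -62.4  18.6 -14.6] 0.0
-7.4 50 [ 12.3   1.1 116.6 -28.7  26.9 -48.6] 0.0
5 30 [  6.2  -3.5 128.7 -76.6   0.5 -12.8] 24.363
5 35 [  6.4  -2.7 128.4 -76.6   1.  -12.6] 0.706
5 40 [  6.6  -2.7 125.9 -10.4   7.  -78.6] 0.0
5 50 [  6.4  -1.1 118.8  -2.5  22.3 -86.6] 0.0
20 30 [   2.    -4.2  126.8   52.8   11.  -152. ] 89.522
20 35 [   0.4   -3.5  125.6   51.2   14.7 -152. ] 35.111
20 40 [  -1.1   -2.6  124.1   49.6   18.6 -152. ] 5.862
20 50 [  -0.7   -0.5  118.3   29.7   27.3 -133. ] 0.0
```

```bash
python3 -m handwheel '[[0,0,0,0,4.7,0,0.075],[-0.0266,0,0.0223,0,0,0,0.075],[-0.0266,0,0.0223,0,0,0,0.075],[-0.0266,0,0.0223,0,0,0,0.075],[-0.0266,0,0.0223,0,0,0,0.075],[0,0,0,0,0,0,0.075],[0,0,0,0,0,0,0.075]]'
python3 - <<'E'
from h import *
s=r.sense();T=R.from_euler('xyz',s["tcp_rot"],degrees=True).as_matrix()
print((T.T@(np.array([431.4,314,25.5])-s["tool_pos"])).round(1),T[:,1].round(3),s["joint_pos"])
p,d,X=shot("wrist","w4.png")
Y=X.reshape(-1,3);m=(np.hypot(Y[:,0]-423,Y[:,1]-303)<75)&(Y[:,2]>12)&(Y[:,2]<52);Y=Y[m]
print(len(Y),Y.mean(0),np.percentile(Y[:,2],98),cv2.minAreaRect(Y[:,:2].astype(np.float32)))
E
```

```text
time: 9.58
tool_pos: [429.1, 311.5, 79.1]
tcp_rot: [-179.9, -44.7, -132.3]
ft_force: [-0.0, -0.4, 0.5]
finger_gap: 75.1
grip_force: 0.0
[-40.1   0.   35.7] [-0.74   0.673 -0.001] [  35.85672556   46.69575617   63.19371211   -9.11592058  113.87494982
 -102.17082856]
11183 [422.43550484 303.21846231  40.20599147] 44.86055207613737 ((420.30828857421875, 300.53466796875), (76.87945556640625, 44.06624221801758), 47.97883224487305)
```

View pics/w4.png

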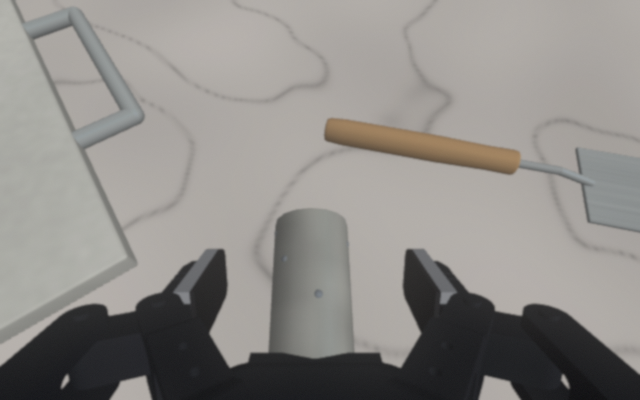

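The core lies midway between the fingers, at column 313 of 315, and is aligned with them. I'll descend and grip.

```bash
python3 -m handwheel '[[-0.0133,0,0.0119,0,0,0,0.075],[-0.0133,0,0.0119,0,0,0,0.075],[-0.0134,0,0.0119,0,0,0,0.075],[0,0,0,0,0,0,0.06],[0,0,0,0,0,0,0.05],[0,0,0,0,0,0,0.035],[0,0,0,0,0,0,0.03],[0,0,0,0,0,0,0.03]]' 50
python3 -m handwheel '[[0,0,0,0,0,0,0.02],[0,0,0,0,0,0,0.02],[0,0,0,0,0,0,0.02]]'
python3 - <<'E'
from kin import *
s=r.sense();q=s["joint_pos"];print(np.round(q,1),s["tool_pos"],s["tcp_rot"])
def Rt(yaw,b):  # b below horizontal; b=135 is the bench lean
  h=np.array([np.cos(np.radians(yaw)),np.sin(np.radians(yaw)),0]);u=np.array([0,0,1])
  c,s=np.cos(np.radians(b)),np.sin(np.radians(b)); z=h*c-u*s; x=-h*s-u*c; return np.stack([x,np.cross(z,x),z],1)
q0=np.array(q)
for p,y,b in [((431,314,150),48,135),((431,314,230),48,135),((431,314,230),48,90),((431,314,230),4,90),((520,112,230),4,90),((520,112,230),4,70),((520,112,230),4,45),((520,112,150),4,45),((520,112,115),4,45),((600,116,115),4,45),((663,121,112),4,45)]:
  so=ik(np.array(p,float),Rt(y,b),q0);q0=so.x;print(p,y,b,q0.round(1),round(so.cost,3))
E
```

```text
time: 10.3
tool_pos: [433.1, 315.6, 27.7]
tcp_rot: [-179.9, -44.5, -132.3]
ft_force: [1.6, 0.9, 7.7]
finger_gap: 42.4
grip_force: 51.2
time: 10.55
tool_pos: [433.1, 315.6, 27.7]
tcp_rot: [-179.9, -44.5, -132.3]
ft_force: [2.1, -0.1, 8.1]
finger_gap: 42.5
grip_force: 51.2
[  36.    51.4   61.8   -8.9  110.5 -101.6] [433.13229414 315.62640458  27.73233059] [-179.87190901  -44.48731917 -132.28705127]
(431, 314, 150) 48 135 [  36.    42.8   61.3   -9.8  119.9 -103.4] 0.0
(431, 314, 230) 48 135 [  36.    38.8   58.5  -10.6  126.6 -104.9] 0.0
(431, 314, 230) 48 90 [  30.6   -2.3   97.4   -0.    84.9 -107.4] 0.0
(431, 314, 230) 4 90 [ 30.6  -2.3  97.4  -0.   84.9 -63.4] 0.0
(520, 112, 230) 4 90 [  6.7  -2.5  97.6  -0.   84.9 -87.4] 0.0
(520, 112, 230) 4 70 [  7.4 -21.3 116.   -1.3  65.3 -86.2] 0.0
(520, 112, 230) 4 45 [  8.9 -44.6 139.2  -5.4  40.6 -82.4] 0.0
(520, 112, 150) 4 45 [  9.2 -36.5 143.   -7.9  29.7 -79.4] 0.812
(520, 112, 115) 4 45 [  9.6 -30.5 143.  -10.6  24.8 -76.2] 3.63
(600, 116, 115) 4 45 [  7.6 -14.5 132.7  -8.8  17.1 -79. ] 0.0
(663, 121, 112) 4 45 [  7.1  -3.  123.   -8.6  15.2 -79.4] 0.0
```

```bash
python3 -m handwheel '[[0.005,0,-0.005,0,0,0,0.02],[0.015,0,-0.015,0,0,0,0.02],[0.025,0,-0.025,0,0,0,0.02],[0.025,0,-0.025,0,0,0,0.02],[0.025,0,-0.025,0,0,0,0.02],[0.025,0,-0.025,0,0,0,0.02],[0.02,0,-0.02,0,0,0,0.02],[0.01,0,-0.01,0,0,0,0.02]]'
python3 -m handwheel '[[0,0,0,0,-6.36,0,0.02],[0,0,0,0,-6.36,0,0.02],[0,0,0,0,-6.36,0,0.02],[0,0,0,0,-6.36,0,0.02],[0,0,0,0,-6.36,0,0.02],[0,0,0,0,-6.36,0,0.02],[0,0,0,0,-6.36,0,0.02],[0,0,0,0,0,0,0.02]]'
python3 -m handwheel '[[0,0,0,0,0,6.24,0.02],[0,0,0,0,0,6.24,0.02],[0,0,0,0,0,6.24,0.02],[0,0,0,0,0,6.24,0.02],[0,0,0,0,0,6.24,0.02],[0,0,0,0,0,6.24,0.02],[0,0,0,0,0,6.24,0.02],[0,0,0,0,0,0,0.02]]'
python3 - <<'E'
from h import *
s=r.sense();T=R.from_euler('xyz',s["tcp_rot"],degrees=True).as_matrix()
print((T.T@(np.array([560,112,235])-s["tool_pos"])).round(1),np.round(s["joint_pos"],1))
E
```

```text
time: 11.22
tool_pos: [431.8, 314.7, 242.1]
tcp_rot: [-179.9, -44.3, -132.3]
ft_force: [0.9, 0.4, -2.2]
finger_gap: 42.3
grip_force: 51.0
time: 11.88
tool_pos: [427.7, 311.8, 235.0]
tcp_rot: [180.0, -0.1, -132.2]
ft_force: [-1.0, -0.5, -3.5]
finger_gap: 42.5
grip_force: 51.2
time: 12.55
tool_pos: [430.8, 314.0, 236.0]
tcp_rot: [-179.7, -0.3, -176.2]
ft_force: [0.1, 0.1, -3.4]
finger_gap: 42.4
grip_force: 51.3
[-115.4 -210.2    1.4] [ 30.6  -2.1  96.7  -0.1  85.9 -63.2]
```

```bash
python3 -m handwheel '[[-0.0165,-0.03,0,0,0,0,0.02],[-0.0165,-0.03,0,0,0,0,0.02],[-0.0165,-0.03,0,0,0,0,0.02],[-0.0165,-0.03,0,0,0,0,0.02],[-0.0165,-0.03,0,0,0,0,0.02],[-0.0165,-0.03,0,0,0,0,0.02],[-0.0165,-0.03,0,0,0,0,0.02],[0,0,0,0,0,0,0.02]]'
python3 -m handwheel '[[0,0,0,0,-6.4,0,0.02],[0,0,0,0,-6.4,0,0.02],[0,0,0,0,-6.4,0,0.02],[0,0,0,0,-6.4,0,0.02],[0,0,0,0,-6.4,0,0.02],[0,0,0,0,-6.4,0,0.02],[0,0,0,0,-6.4,0,0.02],[0,0,0,0,0,0,0.02]]'
python3 - <<'E'
from h import *
s=r.sense();T=R.from_euler('xyz',s["tcp_rot"],degrees=True).as_matrix()
print(T.round(3).tolist(),np.round(s["joint_pos"],1),s["tool_pos"])
p,d,X=shot("wrist","w5.png")
shot("side","sd5.png"); 
A=cv2.imread("pics/sd5.png")[120:320,200:400]
cv2.imwrite("pics/c5.png",np.hstack([cv2.resize(p,(480,300)),cv2.resize(A,(300,300),interpolation=2)]))
E
```

```text
time: 13.22
tool_pos: [563.7, 107.5, 236.1]
tcp_rot: [-179.7, -0.2, -175.9]
ft_force: [-0.9, 1.2, -2.3]
finger_gap: 42.3
grip_force: 51.7
time: 13.88
tool_pos: [555.2, 112.6, 226.2]
tcp_rot: [-179.5, 44.1, -175.4]
ft_force: [-1.9, -0.7, -7.1]
finger_gap: 42.6
grip_force: 51.9
[[-0.716, -0.075, 0.694], [-0.058, 0.997, 0.048], [-0.695, -0.006, -0.719]] [  8.  -35.  133.8  -4.6  37.3 -83.9] [555.17979938 112.57161656 226.19286304]
```

View pics/c5.png

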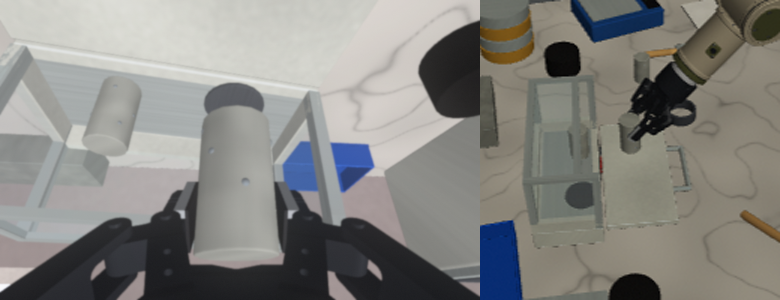

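The wrist view, which is upside down, shows the core held centrally, with the plate beyond it at about (234,95) and the chamber core at (112,115). I'll fit the held core's axis in the tool frame.

```bash
cat > fit.py <<'E'
from h import *
from scipy.optimize import least_squares as ls
def corefit(save=None):
    s=r.sense();T=R.from_euler('xyz',s["tcp_rot"],degrees=True).as_matrix();t=np.array(s["tool_pos"])
    p,d,X=shot("wrist",save)
    v,u=np.mgrid[:400,:640]
    Q=((X-t)@T)
    m=(abs(Q[...,1])<19)&(np.linalg.norm(Q,axis=-1)<85)&(v<335)&np.isfinite(X[...,0]); Q=Q[m]
    a0=np.array([-.7,0,.7])
    def f(k):
        a=np.array([k[0],k[1],.7]);a/=np.linalg.norm(a);c=np.array([0,k[2],k[3]])
        w=Q-c;return np.linalg.norm(w-np.outer(w@a,a),axis=1)-22
    o=ls(f,[-.7,0,0,5],loss='soft_l1',f_scale=1)
    a=np.array([o.x[0],o.x[1],.7]);a/=np.linalg.norm(a);c=np.array([0,o.x[2],o.x[3]])
    al=(Q-c)@a; return s,T,t,a,c,np.percentile(al,[0.5,99.5]),len(Q),np.sqrt(np.mean(f(o.x)**2))
E
python3 - <<'E'
from fit import *
s,T,t,a,c,al,n,e=corefit()
T0=R.from_euler('xyz',[-179.87,-44.49,-132.29],degrees=True).as_matrix()
print("tool axis fit",a.round(3),"bench",(T0.T@[-np.cos(np.radians(48)),-np.sin(np.radians(48)),0]).round(3),"c",c.round(1),"ends",al,n,e)
print("world axis",(T@a).round(3)); print("ends world",(t+T@(c+a*al[0])).round(1),(t+T@(c+a*al[1])).round(1),np.round(t,1))
E
```

```text
tool axis fit [-0.002 -0.017  1.   ] bench [ 0.713 -0.003  0.701] c [    0.   -189.3 11050.6] ends [-11108.99169331 -11021.36166644] 18402 8.288867406158992
world axis [ 0.699  0.031 -0.714]
ends world [503.9 112.  259.5] [565.2 114.7 196.9] [559.6 112.9 234.5]
```

```bash
sed -i 's/\[-.7,0,0,5\]/[.7,0,0,5]/' fit.py
python3 - <<'E'
from fit import *
s,T,t,a,c,al,n,e=corefit()
print("tool axis fit",a.round(3),"c",c.round(1),"ends",al,n,e)
print("world axis",(T@a).round(3)); print("ends world",(t+T@(c+a*al[0])).round(1),(t+T@(c+a*al[1])).round(1),np.round(t,1),s["tcp_rot"])
T0=R.from_euler('xyz',[-179.87,-44.49,-132.29],degrees=True).as_matrix()
print("by bench",T@T0.T@[-np.cos(np.radians(48)),-np.sin(np.radians(48)),0])
E
```

```text
tool axis fit [ 0.711 -0.006  0.703] c [0.  0.7 6.4] ends [-31.77348414  51.77477411] 18420 6.83145448210199
world axis [-0.014 -0.01  -1.   ]
ends world [566.5 114.3 265.1] [565.3 113.5 181.6] [561.6 113.  237.9] [-179.70683666   44.52811103 -175.58236343]
by bench [-0.01655372 -0.00835693 -0.99982805]
```

Run:
```python
from h import *
s=r.sense();T=R.from_euler('xyz',s["tcp_rot"],degrees=True).as_matrix()@R.from_euler('y',-.9,degrees=True).as_matrix()
a=np.array(s["tool_pos"]);b=np.array([600,115,130.]);c=np.array([665.5,119,124.]);print((T.T@(b-a)).round(1),(T.T@(c-b)).round(1),a)
```

```text
[ 52.3  -0.4 103.4] [-41.6  -0.8  51.1] [562.79353594 113.07283515 239.72820465]
```

```bash
python3 -m handwheel '[[0.0131,0,0.0258,0,-0.9,0,0.02],[0.0131,0,0.0258,0,0,0,0.02],[0.0131,0,0.0258,0,0,0,0.02],[0.0131,0,0.0258,0,0,0,0.02],[0,0,0,0,0,0,0.02],[0,0,0,0,0,0,0.02],[0,0,0,0,0,0,0.02],[0,0,0,0,0,0,0.02]]'
python3 - <<'E'
from h import *
s=r.sense();T=R.from_euler('xyz',s["tcp_rot"],degrees=True).as_matrix()
print((T.T@(np.array([665.5,119,124.])-s["tool_pos"])).round(1),s["tool_pos"],np.round(s["joint_pos"],1),s["tcp_rot"])
E
```

```text
time: 14.75
tool_pos: [600.2, 115.5, 131.2]
tcp_rot: [-179.8, 45.9, -175.7]
ft_force: [0.7, -0.5, -3.3]
finger_gap: 42.6
grip_force: 51.9
[-40.4  -1.2  51.9] [600.20455569 115.48054234 131.17609991] [  7.5 -16.9 133.   -8.1  18.2 -80.1] [-179.81199216   45.85953422 -175.72648033]
```

```bash
python3 -m handwheel '[[-0.0081,-0.0002,0.0104,0,0,0,0.02],[-0.0081,-0.0002,0.0104,0,0,0,0.02],[-0.0081,-0.0002,0.0104,0,0,0,0.02],[-0.0081,-0.0002,0.0104,0,0,0,0.02],[-0.0081,-0.0002,0.0104,0,0,0,0.02],[0,0,0,0,0,0,0.02],[0,0,0,0,0,0,0.02],[0,0,0,0,0,0,0.02]]'
python3 - <<'E'
from fit import *
s,T,t,a,c,al,n,e=corefit("w6.png")
print("tool axis fit",a.round(3),"c",c.round(1),"ends",al,n,e)
print("world axis",(T@a).round(3)); print("bottom world",(t+T@(c+a*51)).round(1),np.round(t,1),s["tcp_rot"])
p,d,X=shot("scene","s6.png")
T0=R.from_euler('xyz',[-179.87,-44.49,-132.29],degrees=True).as_matrix()
print("by bench",T@T0.T@[-np.cos(np.radians(48)),-np.sin(np.radians(48)),0])
A=p[165:300,220:320]; w=cv2.imread("pics/w6.png")
cv2.imwrite("pics/c6.png",np.hstack([cv2.resize(w,(480,300)),cv2.resize(A,(222,300),interpolation=2)]))
E
```

```text
time: 15.42
tool_pos: [663.4, 118.9, 121.3]
tcp_rot: [-179.8, 45.7, -175.7]
ft_force: [-0.2, 0.3, -2.9]
finger_gap: 42.8
grip_force: 51.9
tool axis fit [0.773 0.003 0.634] c [0.  0.7 5.9] ends [-25.83273985  75.4792244 ] 25544 9.027088224304274
world axis [-0.086 -0.006 -0.996]
bottom world [663.2 119.7  66.4] [663.4 118.9 121.3] [-179.8030111    45.68259504 -175.72341282]
by bench [ 0.00343789 -0.0056401  -0.99997818]
```

View pics/c6.png

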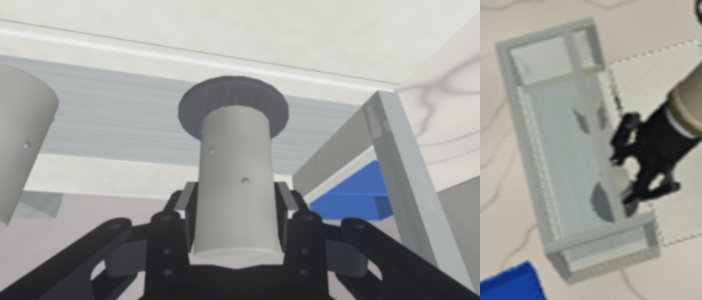

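The core hangs just above the plate, whose ellipse is centred at (234,108) in the wrist half. I'll check the plate centre from depth and lower.

```bash
python3 - <<'E'
from h import *
p,d,X=shot("wrist");Y=X.reshape(-1,3);g=p.reshape(-1,3).max(1)
m=(Y[:,2]>51)&(Y[:,2]<60)&(np.hypot(Y[:,0]-674,Y[:,1]-120)<60)&(g<120);Y=Y[m]
print(len(Y),Y[:,2].mean(),cv2.minEnclosingCircle(Y[:,:2].astype(np.float32)),Y.min(0),Y.max(0))
E
python3 -m handwheel '[[0.0011,0,0.0021,0,0,0,0.02],[0.0011,0,0.0021,0,0,0,0.02],[0.0011,0,0.0021,0,0,0,0.02],[0.0011,0,0.0021,0,0,0,0.02],[0,0,0,0,0,0,0.02],[0,0,0,0,0,0,0.02]]'
```

```text
6366 55.91738295778689 ((672.1901245117188, 118.09361267089844), 37.68693542480469) [634.56702591  81.23906721  51.04025791] [701.4740496  155.09773938  57.8745163 ]
time: 16.07
tool_pos: [668.4, 119.3, 113.8]
tcp_rot: [-179.8, 45.9, -175.7]
ft_force: [-5.2, -1.4, 10.8]
finger_gap: 42.6
grip_force: 53.7
```

```bash
python3 -m handwheel '[[-0.0006,0,-0.0006,0,0,0,0.02],[0,0,0,0,0,0,0.02],[0,0,0,0,0,0,0.042],[0,0,0,0,0,0,0.045],[0,0,0,0,0,0,0.05],[0,0,0,0,0,0,0.06],[0,0,0,0,0,0,0.068],[0,0,0,0,0,0,0.068]]'
python3 - <<'E'
from h import *
s=r.sense();print(s["tool_pos"],s["tcp_rot"])
shot("wrist","w7.png")
E
```

```text
time: 16.73
tool_pos: [665.5, 119.0, 110.4]
tcp_rot: [-179.8, 45.5, -175.7]
ft_force: [-0.1, 0.1, 0.6]
finger_gap: 68.2
grip_force: 0.0
[665.51131576 119.02690838 110.43276186] [-179.79822119   45.49746239 -175.71998034]
```

View pics/w7.png

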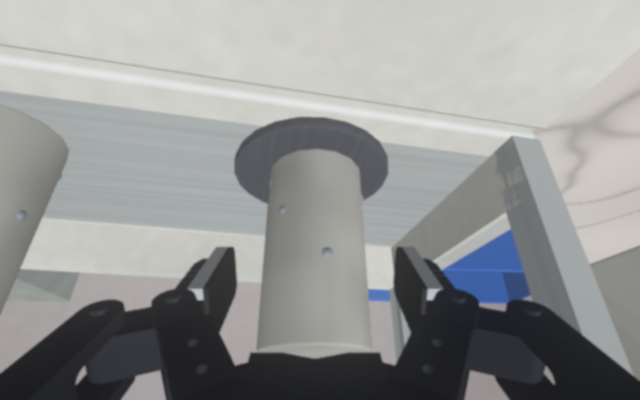

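The core stands upright on the plate at (315,250) with the fingers clear of it. I'll retract along the tool axis, turn the tool back to vertical and yaw it for the handle.

```bash
python3 -m handwheel '[[0,0,-0.005,0,0,0,0.068],[0,0,-0.015,0,0,0,0.068],[0,0,-0.025,0,0,0,0.068],[0,0,-0.025,0,0,0,0.068],[0,0,-0.025,0,0,0,0.068],[0,0,-0.025,0,0,0,0.068],[0,0,-0.025,0,0,0,0.068],[0,0,-0.01,0,0,0,0.068]]'
python3 -m handwheel '[[0,0,0,0,6.5,0,0.068],[0,0,0,0,6.5,0,0.068],[0,0,0,0,6.5,0,0.068],[0,0,0,0,6.5,0,0.068],[0,0,0,0,6.5,0,0.068],[0,0,0,0,6.5,0,0.06],[0,0,0,0,6.5,0,0.05],[0,0,0,0,0,0,0.04]]'
python3 -m handwheel '[[0,0,0,0,0,6.78,0.03],[0,0,0,0,0,6.78,0.03],[0,0,0,0,0,6.78,0.03],[0,0,0,0,0,6.78,0.03],[0,0,0,0,0,6.78,0.03],[0,0,0,0,0,6.78,0.03],[0,0,0,0,0,6.78,0.03],[0,0,0,0,0,6.78,0.03]]'
python3 -m handwheel '[[0,0,0,0,0,6.78,0.03],[0,0,0,0,0,6.78,0.03],[0,0,0,0,0,6.78,0.03],[0,0,0,0,0,6.78,0.03],[0,0,0,0,0,6.78,0.03],[0,0,0,0,0,6.78,0.03],[0,0,0,0,0,6.78,0.03],[0,0,0,0,0,0,0.03]]'
python3 - <<'E'
from h import *
p,d,X=shot("scene","s8.png")
s=r.sense();T=R.from_euler('xyz',s["tcp_rot"],degrees=True).as_matrix()
print((T.T@(np.array([428.5,85,120.])-s["tool_pos"])).round(1),s["tool_pos"],np.round(s["joint_pos"],1),s["tcp_rot"])
Y=X.reshape(-1,3);m=(Y[:,2]>30)&(Y[:,2]<60)&(abs(Y[:,0]-427)<14)&(abs(Y[:,1]-82)<80);print("handle",m.sum(),cv2.minAreaRect(Y[m][:,:2].astype(np.float32)),Y[m].mean(0))
E
```

```text
time: 17.45
tool_pos: [554.8, 111.5, 222.6]
tcp_rot: [-179.8, 45.7, -175.7]
ft_force: [1.4, -0.9, 1.1]
finger_gap: 68.0
grip_force: 0.0
time: 18.12
tool_pos: [556.2, 111.0, 216.3]
tcp_rot: [-179.9, -0.6, -175.9]
ft_force: [0.7, -0.4, -2.0]
finger_gap: 40.7
grip_force: 0.0
time: 18.78
tool_pos: [555.1, 111.4, 220.1]
tcp_rot: [179.9, 0.2, 129.6]
ft_force: [0.1, -0.8, -0.4]
finger_gap: 29.9
grip_force: 0.0
time: 19.45
tool_pos: [555.1, 111.4, 220.2]
tcp_rot: [179.8, 0.1, 82.1]
ft_force: [-0.7, -0.1, -0.3]
finger_gap: 29.8
grip_force: 0.0
[ -42.4 -122.5   99.7] [555.12961308 111.41036547 220.13964417] [ 6.2  3.  93.2 -0.1 83.6 13.7] [1.79782706e+02 9.05382461e-02 8.25557961e+01]
handle 127 ((427.0013427734375, 82.08560180664062), (141.79461669921875, 14.982020378112793), 84.49286651611328) [427.32619206  82.0196141   49.74582106]
```

```bash
python3 -m handwheel '[[-0.0085,-0.0247,0.02,0,0,0,0.03],[-0.0085,-0.0247,0.02,0,0,0,0.03],[-0.0085,-0.0247,0.02,0,0,0,0.03],[-0.0085,-0.0247,0.02,0,0,0,0.03],[-0.0084,-0.0247,0.02,0,0,0,0.03],[0,0,0,0,0,0,0.03],[0,0,0,0,0,0,0.03],[0,0,0,0,0,0,0.03]]'
python3 -m handwheel '[[0,0,0.02,0,0,0,0.03],[0,0,0.03,0,0,0,0.03],[0,0,0.02,0,0,0,0.03],[0,0,0,0,0,0,0.03]]'
```

```text
time: 20.17
tool_pos: [428.4, 85.4, 120.4]
tcp_rot: [179.8, 0.1, 82.6]
ft_force: [-0.9, -0.4, 0.2]
finger_gap: 29.9
grip_force: 0.0
time: 20.5
tool_pos: [426.8, 85.1, 47.2]
tcp_rot: [-179.9, 0.2, 82.5]
ft_force: [-1.6, 0.4, -0.4]
finger_gap: 29.8
grip_force: 0.0
```

```bash
python3 -m handwheel '[[0,0,0,0,0,0,0],[0,0,0,0,0,0,0],[0,0,0,0,0,0,0],[0,0,0,0,0,0,0]]' 40
python3 -m handwheel '[[0,0.0006,-0.0173,0,0,0,0],[0,0.0022,-0.0172,0,0,0,0],[0,0.0037,-0.0169,0,0,0,0],[0,0.0053,-0.0165,0,0,0,0],[0,0.0068,-0.016,0,0,0,0],[0,0.0082,-0.0153,0,0,0,0],[0,0.0095,-0.0145,0,0,0,0],[0,0.0108,-0.0136,0,0,0,0]]'
```

```text
time: 20.83
tool_pos: [428.5, 85.4, 51.0]
tcp_rot: [179.8, 0.1, 82.5]
ft_force: [-4.2, 1.2, 1.6]
finger_gap: 10.7
grip_force: 39.5
time: 21.5
tool_pos: [473.5, 79.6, 178.0]
tcp_rot: [-180.0, 0.1, 82.5]
ft_force: [-6.1, 2.6, -3.1]
finger_gap: 10.5
grip_force: 39.2
```

```bash
python3 -m handwheel '[[0,0.012,-0.0125,0,0,0,0],[0,0.0131,-0.0114,0,0,0,0],[0,0.014,-0.0102,0,0,0,0],[0,0.0149,-0.0089,0,0,0,0],[0,0.0156,-0.0075,0,0,0,0],[0,0.0163,-0.006,0,0,0,0],[0,0.0167,-0.0045,0,0,0,0],[0,0.0171,-0.003,0,0,0,0]]'
python3 -m handwheel '[[0,0.009,-0.001,0,0,0,0],[0,0.007,-0.0004,0,0,0,0],[0,0.004,0,0,0,0,0],[0,0,0,0,0,0,0]]'
```

```text
time: 22.17
tool_pos: [594.1, 64.2, 245.0]
tcp_rot: [179.7, 0.0, 82.5]
ft_force: [-6.4, 2.5, 9.2]
finger_gap: 10.5
grip_force: 41.3
time: 22.5
tool_pos: [614.8, 61.5, 246.0]
tcp_rot: [179.6, 0.0, 82.5]
ft_force: [0.5, 1.5, 6.1]
finger_gap: 10.4
grip_force: 41.8
```

```bash
python3 -m handwheel '[[0,0.002,0,0,0,0,0],[0,0,0,0,0,0,0],[0,0,0,0,0,0,0]]'; python3 -m handwheel '[[0,0.002,0,0,0,0,0],[0,0,0,0,0,0,0],[0,0,0,0,0,0,0]]'; python3 -m handwheel '[[0,0.001,0,0,0,0,0],[0,0,0,0,0,0,0],[0,0,0,0,0,0,0]]'
```

```text
time: 22.75
tool_pos: [616.1, 61.3, 246.0]
tcp_rot: [179.6, 0.0, 82.5]
ft_force: [-1.3, 2.4, 6.6]
finger_gap: 10.0
grip_force: 41.8
time: 23.0
tool_pos: [617.8, 61.1, 246.0]
tcp_rot: [179.7, 0.0, 82.5]
ft_force: [-3.1, 2.8, 7.0]
finger_gap: 10.0
grip_force: 41.9
time: 23.25
tool_pos: [617.9, 61.1, 246.0]
tcp_rot: [179.8, 0.1, 82.5]
ft_force: [-9.0, 2.3, 9.2]
finger_gap: 10.0
grip_force: 42.2
```

```bash
python3 -m handwheel '[[0,0.001,0,0,0,0,0],[0,0,0,0,0,0,0],[0,0,0,0,0,0,0],[0,0,0,0,0,0,0]]'; python3 -m handwheel '[[0,0,0,0,0,0,0.02],[0,0,0,0,0,0,0.03],[0,0,0,0,0,0,0.03],[0,0,-0.01,0,0,0,0.03],[0,0,-0.02,0,0,0,0.03],[0,0,-0.03,0,0,0,0.03],[0,0,-0.03,0,0,0,0.03],[0,0,-0.03,0,0,0,0.03]]'
python3 - <<'E'
from h import *
r.sense();p,d,X=shot("wrist")
Y=X.reshape(-1,3);m=(Y[:,2]>222)&(Y[:,2]<255)&(Y[:,0]>580)&(Y[:,0]<640)&(abs(Y[:,1]-60)<90);Y=Y[m]
print(len(Y),cv2.minAreaRect(Y[:,:2].astype(np.float32)),Y[:,2].max())
S=shot("scene")[0][165:300,220:320];D=shot("side")[0][160:295,215:315]
cv2.imwrite("pics/c9.png",np.hstack([cv2.resize(S,None,fx=4,fy=4,interpolation=2),cv2.resize(D,None,fx=4,fy=4,interpolation=2)]))
E
```

```text
time: 23.58
tool_pos: [618.0, 61.1, 246.0]
tcp_rot: [179.9, 0.1, 82.5]
ft_force: [-13.6, 2.9, 12.0]
finger_gap: 10.2
grip_force: 42.5
time: 24.25
tool_pos: [618.4, 60.3, 364.6]
tcp_rot: [179.9, 0.1, 82.4]
ft_force: [1.0, 0.4, 0.7]
finger_gap: 30.2
grip_force: 0.0
2852 ((615.7067260742188, 57.44586181640625), (140.3061981201172, 11.685125350952148), 82.72893524169922) 244.25229345320935
```

View pics/c9.png

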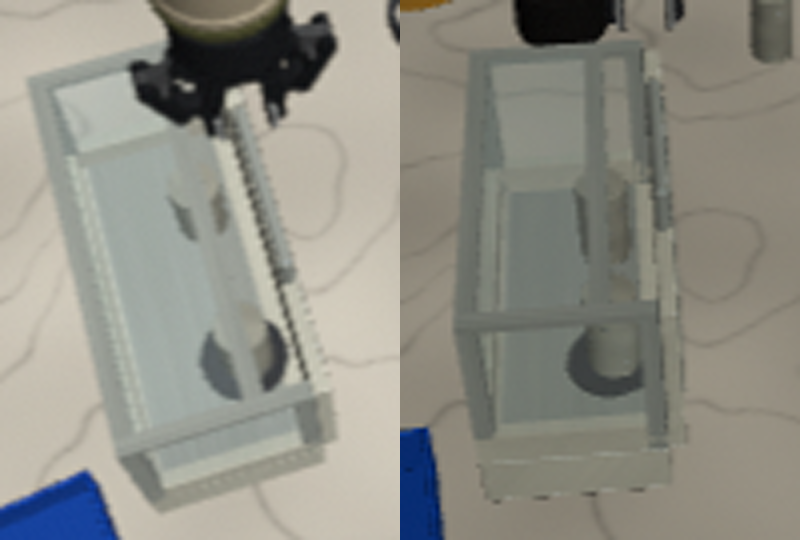

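The picture shows the door flush with the chamber front, the core standing on the plate at (610,345) and the chamber core still in place at (605,215). The arm is clear, so I'll hand in.

```bash
python3 -m handwheel '[[0,0,0,0,0,0,0.03],[0,0,0,0,0,0,0.03],[0,0,0,0,0,0,0.03]]' >/dev/null; python3 -c "
from bench import r
print(r.hand_in())"
```

```text
the job is handed in; nothing more can be done
None
```

The door was pulled fully down, the core was stood upright on the plate, the door was pushed back up to its stop, and the job was handed in at about 24.5 s; the hand-in returned no verdict.

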